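# Hand a circuit board over from the red clip to the yellow clip

### The arm

A 6-joint arm with a two-finger parallel gripper is mounted at the origin on the work surface. World frame = base frame: x ahead of the robot, y to its left, z up, the work surface at z = 0. Lengths are in mm, angles in rad, forces in N, time in s.
With the tool pointing down it reaches from about 225 to 875 mm from the base axis. Payload 3.4 kg.
Tool frame: the origin (TCP) lies on the centre line of the jaws, within the pads' length; the fingertips stand 14 mm ahead of it and the grasp point (between the pads) lies 5 mm behind it (ctrl.finger_overhang is the distance from the TCP to the fingertips, in mm); z points along the fingers, y is the direction in which the jaws open and shut (so a half turn about z gives the same grasp; the last joint's range is limited). The gripper opens to 85 mm and grips with 20 to 120 N. Pads are 22 mm wide; open, the fingers measure 114 mm over their backs; the gripper's body (76 mm by 85 mm) begins 54 mm behind the grasp point. The pads swing forward as they close: fully open they stand 13 mm farther back than shut.
Start: joints at [1.045, 0.276, 1.505, -0, 1.361, -0.121], TCP at [226.474, 528.555, 245.328] pointing down, gripper open.
Joint ranges: [-2.89, 2.89], [-0.75, 2.08], [0.22, 2.7], [-1.18, 4.32], [0.11, 2.71], [-2.7, 2.7]. Speed limits (rad/s): [2.57, 2.57, 3.14, 3.14, 3.14, 3.14].

### API

Orientations are given as a unit quaternion [w, x, y, z].
In Python, from plant import sensors, vision, order, ctrl gives the robot as it stands. The module is installed in compiled form; this text tells all that it offers.
- The arm moves only by the tool jog_arm, never from a script. Its argument "rows" is a list of rows, each a list of 6 numbers: the shift along the tool's x, y, z in cm, then the turn, a rotation vector about the tool's x, y, z in rad. In form: [[tx, ty, tz, ax, ay, az], ...]. A call has 1 to 5 rows; each row is the pose to reach, as a shift and turn from the pose commanded when the call began, along the tool's axes at that moment; what a row does not reach only later rows make up. A row lasts 1/10 s, in which the tool goes at most 50 mm and 8.59 degrees, less where a joint would pass 70% of its speed; a pose out of reach is approached as far as the arm can. A call with a gripper value outside its range is refused whole. "grip" is the gripper command: -1 is shut, 1 is fully open, values between are in proportion, set as the call begins (left out, the last holds). The fingers move at their own pace and stop on an object; "force" is the grip in N (left out, the last holds). Time passes only in rows, so rows that repeat a pose let the fingers close. It gives the time, the measured TCP pose, the force and the opening at its end, in the units of the state.
- sensors.get_state(): the state, without advancing time (a new reading comes with each control period).
- vision.snapshot(name): name is "scene" or "side" or "wrist"; returns (picture, depth): 384x512x3 uint8, red, green, blue; 384x512 float32, mm along the optical axis (not along the pixel's ray), 0 where there is no reading.
- vision.calibration(name): a dict with "fx", "fy", "cx", "cy" (pixels), "dist_coeffs" ([k1, k2, p1, p2, k3] as OpenCV has them; the pictures are not rectified), "world_from_camera" (4x4, takes a point from camera to world coordinates). Camera axes: x right, y down, z forward; pixel columns grow to the right and rows downward; lengths in mm; the calibration is good to about 2 mm. A picture is of the moment at which its call begins: read the wrist's pose just before it. calibration takes no time and is no camera call; for the wrist camera it gives the pose at the moment of the call.
- order.finish_job(): hands the job in, once; it reports no verdict.
The state is a dict: "time_s": time; "q": joint angles; "qvel": joint speeds; "effort": joint torques, N m; "position": TCP position; "tool_rot": TCP orientation; "contact_force": force on the tool from outside, world axes, zero at the start; "ft_torque": the same for the moment, N m; "gripper_width": finger opening in mm.
Only numpy, scipy, OpenCV 4.12 (cv2) and the standard library are available. Lean on these libraries where they do the work, as an engineer would, in place of code of your own. Each camera call takes 0.05 s, during which the arm holds its last target. There are 200 camera calls.

### The job

On the repair bench a blue circuit board lies in a grey metal holder, held along one edge by the spring clip with the red knob, which is in the way of the next solder joint. Swing the clip with the yellow knob round its pivot screw until its knob stands over the board, and only then swing the red-knobbed clip round its own screw until no part of it is over the board, so that the board is never left without a clip on it. Leave the board in its nest and do not move the orange multimeter.

Things in the scene. Friction and masses are not known exactly. Their poses are not given: they have to be found in the camera images.
- yellow_knob (a point): Yellow upright knob, 14 mm across, 40 mm tall, on the steel arm of a clip that swings level about a fixed screw 55 mm from the knob's axis. Point: on the axis, 48 mm above the bench, 16 mm below its top. Arm 12 mm wide, top 24 mm above the bench, ends 72 mm from the screw. y axis: along the arm, screw to tip; z up. Starts clear, within 12 deg of the board's +y. Moves at 1.1 N, stays where left.
- red_knob (a point): Red knob of a second clip alike in all sizes. Starts on the board, its arm 63 to 92 deg from the board's +y. Both clips swing from the board's +y (clear, along the near edge; stop 17 deg beyond, away from the board) through 90 deg to the board's +x (on, square across the edge; stop 10 deg beyond). Which colour is on which screw varies. Screw heads' tops: 28 mm above the bench.
- board: Blue circuit board, loose in a nest of low brass posts, 100 mm along x, 190 along y, 3 thick, 0.15 kg. Origin: centre of its underside, 16 mm above the bench; z up. Near edge at its x = -50 mm; the clips' screws at its x = -80 mm, y = +75 and -75 mm. Clip arms pass 2 mm above it. Parts on it rise 12 mm at most, under 2 mm within 25 mm of the near edge.
- multimeter: Orange hand-held multimeter, loose, lying flat beside the holder, 160 mm along its x, 85 mm along its y, 50 mm high with its dial. Origin: centre of its underside. Not to be moved.

How it is judged (in metres and radians):
On the way, in this order (a step that is already met when the one before it is completed fails the run):
1. the yellow clip is on the board while the red clip is still on it (x of each of yellow_knob, red_knob in the frame of board above -0.047 m), for 0.2 s.
2. the red clip is clear of the board while the yellow clip holds it (x of yellow_knob in the frame of board above -0.047 m and x of red_knob in the frame of board below -0.061 m), for 0.2 s.
At the end, for the whole second after the job is handed in: The yellow knob's centre is over the board, at least 3 mm in from the near edge; the red knob's centre is at least 11 mm outside that edge (no part of its clip over the board); the board lies flat and still within 10 mm of its start, the multimeter within 20 mm of its start (all of step 2 and distance of board from where it was at the start of the episode below 0.01 m and angle between board's own z axis and vertical below 0.1 rad and linear speed of board below 0.02 m/s and distance of multimeter from where it was at the start of the episode below 0.02 m); the robot touches nothing.
It fails at once if the board is left without a clip: both clips clear of it at once (x of each of yellow_knob, red_knob in the frame of board below -0.061 m).
It fails at once if the board is shifted out of its nest by more than 15 mm (distance of board from where it was at the start of the episode above 0.015 m).
It fails at once if the multimeter is moved by more than 20 mm (distance of multimeter from where it was at the start of the episode above 0.02 m).
It also fails if it takes over 48 s, if anything falls off the work surface, if the arm or the gripper's body presses on something with over 40 N, if the wrist force passes 120 N, or if a joint passes its speed limit or range.

## Working session

There is one attempt and no reset: what is moved stays moved. The work goes in short steps, Python scripts to look and compute and a tool call to move; the robot and the scene stay as the last step left them, time stands still between calls to the robot, and variables do not carry over. Pictures are saved under pics/ and viewed, about 8 in all and at most 12, crops included, and the job is handed in when it is done.

Besides the shell and the picture viewer there is one more tool, called after "Request:" in YAML: its name, and indented under it one key for each argument. jog_arm: Moves the arm, as the interface text tells. Its arguments: {"type":"object","properties":{"rows":{"type":"array","items":{"type":"array","items":{"type":"number"}}},"grip":{"type":"number"},"force":{"type":"number"}},"required":["rows"]}

```bash
mkdir -p pics; cat > h.py <<'E'
import numpy as np, cv2
from plant import sensors, vision, order, ctrl
def snap(n):
    c=vision.calibration(n); p,d=vision.snapshot(n); return p,d,c
def pts(c,uv,d):
    K=np.array([[c['fx'],0,c['cx']],[0,c['fy'],c['cy']],[0,0,1]])
    r=cv2.undistortPoints(np.float32(uv).reshape(-1,1,2),K,np.array(c['dist_coeffs'])).reshape(-1,2)
    P=np.c_[r,np.ones(len(r))]*np.asarray(d).reshape(-1,1)
    M=np.array(c['world_from_camera']); return P@M[:3,:3].T+M[:3,3]
def mask(p,lo,hi):
    return cv2.inRange(cv2.cvtColor(p,cv2.COLOR_RGB2HSV),np.array(lo),np.array(hi))
E
python3 - <<'E'
from h import *
ims=[]
for n in ['scene','side']:
    p,d,c=snap(n); np.savez(n,p=p,d=d); print(n,np.round(c['world_from_camera'],2).tolist())
    cv2.imwrite(f'pics/{n}0.png',p[...,::-1])
print(sensors.get_state())
E
```

```text
scene [[-0.8, 0.43, -0.41, 882.52], [0.6, 0.58, -0.55, 352.15], [0.0, -0.69, -0.72, 543.23], [0.0, 0.0, 0.0, 1.0]]
side [[-0.88, -0.34, 0.32, 342.06], [-0.47, 0.62, -0.62, 508.69], [0.01, -0.7, -0.71, 689.3], [0.0, 0.0, 0.0, 1.0]]
{'time_s': 0.1, 'q': array([ 1.04503853e+00,  2.76542029e-01,  1.50600131e+00,  3.52948329e-05,
        1.36071411e+00, -1.21009531e-01]), 'qvel': array([-1.90425615e-03, -1.70520829e-03, -3.77840765e-03,  7.79781821e-05,
        9.56030691e-04, -1.59835067e-03]), 'effort': array([ 2.11316445e-03, -4.17698514e+01, -2.46406531e+01, -4.84715338e-05,
        5.78864798e-03, -3.49675122e-05]), 'position': array([226.20047439, 528.15181688, 244.52242057]), 'tool_rot': array([-2.80878218e-04,  2.00999127e-01,  9.79591067e-01, -7.83766582e-04]), 'contact_force': array([ 0.49669029, -0.89114689,  0.14044687]), 'ft_torque': array([0.00561846, 0.01753084, 0.04344737]), 'gripper_width': 85.48925253005123}
```

View pics/scene0.png

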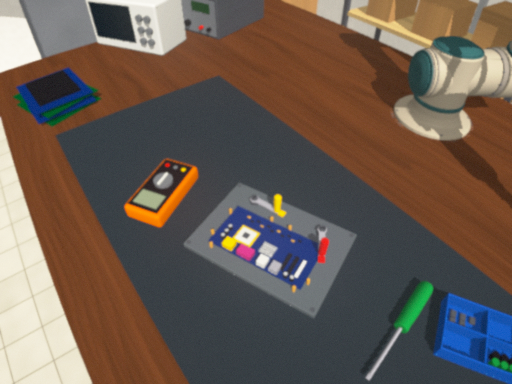

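View pics/side0.png

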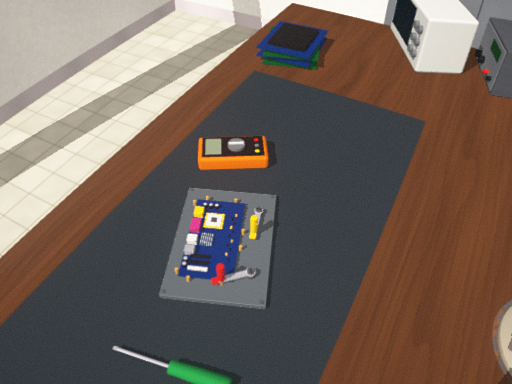

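The scene view shows the yellow clip (knob ~278,205) clear, with its arm along the near edge. The red knob (~323,248) is over the board, and the multimeter lies beyond the yellow end. The side view agrees: yellow ~254,227, red ~219,272.

```bash
python3 - <<'E'
from h import *
for n in ['scene','side']:
    f=np.load(n+'.npz'); p,d=f['p'],f['d']; c=vision.calibration(n)
    v,u=np.mgrid[:384,:512]; W=pts(c,np.c_[u.ravel(),v.ravel()],d.ravel()).reshape(384,512,3)
    for nm,lo,hi in [('blue',(108,120,50),(128,255,255)),('yel',(22,150,120),(33,255,255)),('red',(0,170,90),(5,255,255)),('orange',(8,180,120),(18,255,255))]:
        m=mask(p,lo,hi); k,L,s,ce=cv2.connectedComponentsWithStats(m)
        for i in range(1,k):
            if s[i,4]<25: continue
            P=W[(L==i)&(d>0)]
            if len(P)==0: continue
            print(n,nm,s[i].tolist(),'med',np.median(P,0).round(),'z',np.percentile(P[:,2],[2,98]).round())
            if nm in('yel','red'):
                T=P[P[:,2]>35]; print('  knob',T.mean(0).round(1) if len(T) else None)
            if nm=='blue' and s[i,4]>300:
                Q=P[abs(P[:,2]-19)<6]; r=cv2.minAreaRect(Q[:,:2].astype(np.float32)); print('  rect',r, cv2.boxPoints(r).round().tolist())
E
```

```text
scene blue [17, 68, 74, 55, 875] med [ 859. -650.   45.] z [17. 56.]
  rect ((899.8439331054688, -640.74755859375), (22.94571304321289, 70.09100341796875), 13.879091262817383) [[880.0, -609.0], [897.0, -678.0], [919.0, -672.0], [903.0, -604.0]]
scene blue [59, 97, 35, 18, 118] med [ 777. -628.   17.] z [15. 20.]
scene blue [210, 207, 107, 82, 2403] med [632.  83.  18.] z [17. 20.]
  rect ((647.4368896484375, 67.98847961425781), (100.19145965576172, 188.7630157470703), 21.24592399597168) [[567.0, 138.0], [635.0, -38.0], [728.0, -2.0], [660.0, 174.0]]
scene blue [433, 293, 79, 91, 4094] med [494. 405.   8.] z [-1. 30.]
  rect ((492.6412658691406, 408.8759460449219), (100.37371063232422, 117.10301208496094), 27.4150333404541) [[421.0, 438.0], [475.0, 334.0], [564.0, 380.0], [510.0, 484.0]]
scene yel [274, 194, 12, 23, 171] med [586.  25.  41.] z [ 0. 65.]
  knob [587.4  23.   54.2]
scene yel [248, 232, 12, 14, 27] med [659.  48.  20.] z [17. 23.]
  knob None
scene yel [222, 236, 20, 15, 163] med [704.  33.  30.] z [18. 32.]
  knob None
scene red [318, 238, 11, 25, 151] med [589. 151.  4
[... 383 characters left out ...]
45, 10, 155] med [ 781. -628.   17.] z [ 6. 20.]
side blue [179, 200, 66, 79, 2200] med [631.  78.  19.] z [17. 22.]
  rect ((646.1036987304688, 69.7161636352539), (98.92359924316406, 191.13365173339844), 21.68330192565918) [[565.0, 140.0], [635.0, -37.0], [727.0, -1.0], [657.0, 177.0]]
side yel [194, 206, 11, 12, 104] med [701.  37.  30.] z [21. 34.]
  knob None
side yel [203, 213, 22, 16, 78] med [661.  45.  21.] z [19. 23.]
  knob None
side yel [249, 215, 9, 24, 158] med [582.  29.  43.] z [22. 66.]
  knob [582.7  26.7  54.2]
side red [212, 264, 12, 21, 130] med [582. 154.  48.] z [23. 65.]
  knob [580.8 152.4  55.5]
side orange [198, 136, 71, 34, 1051] med [ 718. -133.   28.] z [ 5. 38.]
```

```bash
cat >> h.py <<'E'
from scipy.spatial.transform import Rotation as R
def rot(s): q=s['tool_rot']; return R.from_quat([q[1],q[2],q[3],q[0]])
def go(x,y,z,yaw=-18):
    s=sensors.get_state(); r=rot(s)
    a=np.radians(yaw); Y=np.array([np.cos(a),np.sin(a),0]); Z=np.array([0,0,-1.]); T=R.from_matrix(np.c_[np.cross(Y,Z),Y,Z])
    print('shift cm',(r.inv().apply(np.array([x,y,z])-s['position'])/10).round(2),'turn',(r.inv()*T).as_rotvec().round(3))
E
python3 -c "
from h import *
go(584.5,21,150)"
```

```text
shift cm [-52.91 -32.49   9.49] turn [-2.00e-03  1.00e-03  1.48e+00]
```

Request:
jog_arm:
  rows:
    - [-4, -2.5, 0.8, 0, 0, 0.1]
    - [-8, -5, 1.6, 0, 0, 0.2]
    - [-12, -7.5, 2.4, 0, 0, 0.3]
    - [-16, -10, 3.2, 0, 0, 0.4]
    - [-20, -12.5, 4, 0, 0, 0.5]
  grip: -0.34

```text
time_s: 0.6
position: [361.6, 333.2, 204.8]
tool_rot: [-0.0, 0.439, 0.899, -0.0]
contact_force: [0.4, 0.2, -0.1]
gripper_width: 28.5
```

```bash
python3 -c "
from h import *
go(584.5,21,150);print(sensors.get_state()['position'])"
```

```text
shift cm [-38.33  -1.62   5.48] turn [-0.     0.     0.977]
[361.5503866  333.2241145  204.75447042]
```

Request:
jog_arm:
  rows:
    - [-4.5, -0.2, 0.6, 0, 0, 0.12]
    - [-9, -0.4, 1.2, 0, 0, 0.24]
    - [-13.5, -0.6, 1.9, 0, 0, 0.36]
    - [-18, -0.8, 2.5, 0, 0, 0.48]
    - [-22.5, -1, 3.2, 0, 0, 0.6]

```text
time_s: 1.1
position: [492.9, 150.1, 172.9]
tool_rot: [-0.0, 0.685, 0.728, 0.0]
contact_force: [0.6, -0.2, 0.1]
gripper_width: 28.1
```

```bash
python3 -c "
from h import *
go(584.5,21,150)"
```

```text
shift cm [-13.44   8.36   2.29] turn [-0.    -0.     0.375]
```

Request:
jog_arm:
  rows:
    - [-3.4, 2.1, 0.6, 0, 0, 0.1]
    - [-6.8, 4.2, 1.2, 0, 0, 0.2]
    - [-10.1, 6.3, 1.8, 0, 0, 0.3]
    - [-13.4, 8.4, 2.3, 0, 0, 0.375]
    - [-13.4, 8.4, 2.3, 0, 0, 0.375]

```text
time_s: 1.6
position: [587.6, 19.5, 149.0]
tool_rot: [0.001, 0.809, 0.588, -0.0]
contact_force: [0.3, 0.3, -0.0]
gripper_width: 28.0
```

```bash
python3 - <<'E'
from h import *
go(584.5,21,150)
print(sensors.get_state()['position'],sensors.get_state()['q'].round(2))
p,d,c=snap('wrist'); cv2.imwrite('pics/w1.png',p[...,::-1])
for nm,lo,hi in [('yel',(22,150,120),(33,255,255)),('red',(0,170,90),(5,255,255))]:
    m=mask(p,lo,hi); k,L,s,ce=cv2.connectedComponentsWithStats(m)
    for i in range(1,k):
        if s[i,4]<60: continue
        v,u=np.where((L==i)&(d>0)); P=pts(c,np.c_[u,v],d[v,u]); T=P[P[:,2]>60]
        print(nm,s[i],len(T), ((T.max(0)+T.min(0))/2).round(1) if len(T) else P.mean(0).round())
E
```

```text
shift cm [ 0.04 -0.34 -0.1 ] turn [0.002 0.002 0.   ]
[587.64154371  19.51227753 149.00448169] [-0.08  0.36  1.63 -0.    1.15  0.23]
yel [314 110  64  65 700] 0 [667.  35.  21.]
yel [374 115  37  35 743] 0 [702.  33.  30.]
yel [233 168  28  46 725] 291 [584.5  22.6  62.6]
red [175   5  39  35 876] 413 [584.1 147.3  63. ]
```

View pics/w1.png

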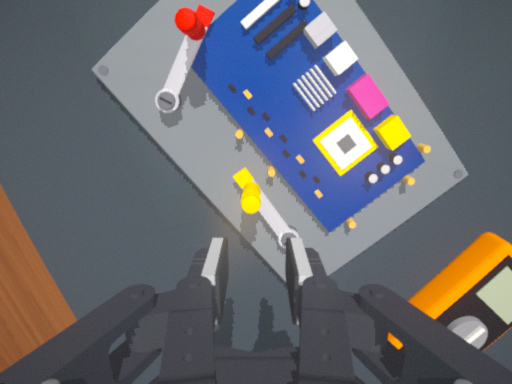

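The wrist view shows the yellow knob top at (251,200), with its screw at (289,240), and the red knob top at (188,22), with its screw at (167,100). The multimeter is at the lower right. Next I check the screws and the multimeter clearance.

```bash
python3 - <<'E'
from h import *
c=vision.calibration('wrist'); M=np.array(c['world_from_camera'])
for uv in [(289,240),(167,100)]:
    a=pts(c,[uv],[1.])[0]; o=M[:3,3]; r=a-o; print('screw',(o+r*(28-o[2])/r[2]).round(1))
th=np.radians(21.4); X=np.array([np.cos(th),np.sin(th)]);Y=np.array([-X[1],X[0]]);O=np.array([646.8,69])
for n,y in [('yel',-75),('red',75)]:
    s=O-80*X+y*Y; print(n,'screw model',s.round(1),{a:(s+55*(np.cos(np.radians(a))*Y+np.sin(np.radians(a))*X)).round(1).tolist() for a in (0,5,15,30,45,60,67,75,82,90)})
for n in ['scene','side']:
    f=np.load(n+'.npz'); m=(mask(f['p'],(8,180,120),(18,255,255))>0)&(f['d']>0); v,u=np.where(m); P=pts(vision.calibration(n),np.c_[u,v],f['d'][v,u]); P=P[P[:,2]>0]
    dd=np.hypot(P[:,0]-651,P[:,1]+10); print(np.sort(dd)[[0,5,20]],P[dd.argmin()].round())
go(584.5,22,56)
E
```

```text
screw [599.  -27.3  28. ]
screw [544.  110.8  28. ]
yel screw model [599.7 -30. ] {0: [579.6, 21.2], 5: [584.2, 22.7], 15: [593.6, 24.6], 30: [607.9, 24.4], 45: [621.7, 20.4], 60: [634.0, 13.0], 67: [639.0, 8.5], 75: [644.0, 2.6], 82: [647.6, -3.0], 90: [650.9, -10.0]}
red screw model [544.9 109.6] {0: [524.9, 160.8], 5: [529.4, 162.4], 15: [538.8, 164.3], 30: [553.2, 164.0], 45: [567.0, 160.0], 60: [579.3, 152.6], 67: [584.2, 148.1], 75: [589.2, 142.3], 82: [592.9, 136.6], 90: [596.2, 129.7]}
[137.20551829 137.9871142  138.44605158] [ 716. -131.   17.]
[133.22456811 134.65433217 135.62496696] [ 720. -124.   25.]
shift cm [-0.   -0.12  9.32] turn [-0.001  0.     0.002]
```

Request:
jog_arm:
  rows:
    - [0, -0.1, 3, 0, 0, 0]
    - [0, -0.1, 6, 0, 0, 0]
    - [0, -0.1, 8, 0, 0, 0]
    - [0, -0.1, 9.3, 0, 0, 0]
    - [0, -0.1, 9.3, 0, 0, 0]

```text
time_s: 2.15
position: [582.0, 24.8, 55.7]
tool_rot: [-0.002, 0.807, 0.59, -0.002]
contact_force: [0.6, -0.1, 0.9]
gripper_width: 28.0
```

```bash
cat > arc.py <<'E'
from h import *
import sys
S={'y':(599.5,-29),'r':(544.5,110.2)}[sys.argv[1]]
s=sensors.get_state(); print(s['position'].round(1),s['contact_force'].round(1))
for a in map(float,sys.argv[2:]):
    t=np.radians(21.4+90-a); print(a,end=' '); go(S[0]+55*np.cos(t),S[1]+55*np.sin(t),56)
E
python3 arc.py y 12 20 28 36 44 52 60 68 76 84 90
```

```text
[582.   24.8  55.7] [ 0.6 -0.1  0.9]
12.0 shift cm [ 0.3   0.8  -0.04] turn [-0.004  0.001  0.006]
20.0 shift cm [ 0.6   1.5  -0.04] turn [-0.004  0.001  0.006]
28.0 shift cm [ 0.8   2.24 -0.04] turn [-0.004  0.001  0.006]
36.0 shift cm [ 0.89  3.01 -0.05] turn [-0.004  0.001  0.006]
44.0 shift cm [ 0.88  3.77 -0.05] turn [-0.004  0.001  0.006]
52.0 shift cm [ 0.76  4.53 -0.05] turn [-0.004  0.001  0.006]
60.0 shift cm [ 0.54  5.26 -0.06] turn [-0.004  0.001  0.006]
68.0 shift cm [ 0.21  5.96 -0.06] turn [-0.004  0.001  0.006]
76.0 shift cm [-0.21  6.6  -0.06] turn [-0.004  0.001  0.006]
84.0 shift cm [-0.71  7.18 -0.06] turn [-0.004  0.001  0.006]
90.0 shift cm [-1.14  7.57 -0.06] turn [-0.004  0.001  0.006]
```

Request:
jog_arm:
  rows:
    - [0.3, 0.7, 0, 0, 0, 0]
    - [0.6, 1.5, 0, 0, 0, 0]
    - [0.8, 2.2, 0, 0, 0, 0]
    - [0.9, 3.0, 0, 0, 0, 0]
    - [0.9, 3.7, 0, 0, 0, 0]

```text
time_s: 2.65
position: [623.4, 21.0, 57.9]
tool_rot: [0.001, 0.807, 0.59, 0.001]
contact_force: [-1.2, 1.8, 0.2]
gripper_width: 28.0
```

```bash
python3 arc.py y 44 52 60 68 76 84 90
```

```text
[623.4  21.   57.9] [-1.2  1.8  0.2]
44.0 shift cm [-0.01 -0.29  0.18] turn [ 0.002 -0.     0.006]
52.0 shift cm [-0.13  0.47  0.19] turn [ 0.002 -0.     0.006]
60.0 shift cm [-0.36  1.2   0.19] turn [ 0.002 -0.     0.006]
68.0 shift cm [-0.68  1.9   0.19] turn [ 0.002 -0.     0.006]
76.0 shift cm [-1.1   2.54  0.19] turn [ 0.002 -0.     0.006]
84.0 shift cm [-1.6   3.12  0.19] turn [ 0.002 -0.     0.006]
90.0 shift cm [-2.03  3.51  0.19] turn [ 0.002 -0.     0.006]
```

Request:
jog_arm:
  rows:
    - [-0.2, 0.7, 0.1, 0, 0, 0]
    - [-0.4, 1.4, 0.1, 0, 0, 0]
    - [-0.7, 2.1, 0.1, 0, 0, 0]
    - [-1.2, 2.8, 0.1, 0, 0, 0]
    - [-1.6, 3.3, 0.1, 0, 0, 0]

```text
time_s: 3.15
position: [649.1, -5.0, 56.2]
tool_rot: [0.0, 0.808, 0.59, 0.0]
contact_force: [-1.6, 0.8, -0.4]
gripper_width: 28.3
```

```bash
python3 arc.py y 76 84 90 94
```

```text
[649.1  -5.   56.2] [-1.6  0.8 -0.4]
76.0 shift cm [ 0.6  -0.69  0.02] turn [0.    0.    0.005]
84.0 shift cm [ 0.1  -0.11  0.02] turn [0.    0.    0.005]
90.0 shift cm [-0.33  0.27  0.02] turn [0.    0.    0.005]
94.0 shift cm [-0.63  0.5   0.02] turn [0.    0.    0.005]
```

Request:
jog_arm:
  rows:
    - [-0.3, 0.3, 0, 0, 0, 0]
    - [-0.3, 0.3, 0, 0, 0, 0]
    - [-0.1, -0.3, 0, 0, 0, 0]
    - [-0.1, -0.3, -4, 0, 0, 0]
    - [-0.1, -0.3, -8, 0, 0, 0]

```text
time_s: 3.65
position: [643.6, -3.5, 135.8]
tool_rot: [-0.001, 0.807, 0.59, -0.002]
contact_force: [1.1, -0.0, 0.7]
gripper_width: 28.0
```

```bash
python3 - <<'E'
from h import *
p,d,c=snap('wrist'); cv2.imwrite('pics/w2.png',p[...,::-1]); np.savez('w2',p=p,d=d)
for n in ['wrist','side']:
  if n=='side': p,d,c=snap('side')
  for nm,lo,hi in [('yel',(22,150,120),(33,255,255)),('red',(0,170,90),(5,255,255))]:
    m=mask(p,lo,hi); k,L,s,ce=cv2.connectedComponentsWithStats(m)
    for i in range(1,k):
        if s[i,4]<30: continue
        v,u=np.where((L==i)&(d>0)); P=pts(c,np.c_[u,v],d[v,u]); T=P[P[:,2]>58]
        if len(T): print(n,nm,s[i],len(T), ((T.max(0)+T.min(0))/2).round(1))
cv2.imwrite('pics/s2.png',p[...,::-1])
go(584,147,130)
E
```

```text
wrist yel [ 237  104   70  113 1564] 361 [6.469e+02 4.000e-01 6.180e+01]
wrist yel [352 359  10  11  89] 4 [671.8  -9.1 193.6]
wrist red [  69    0   58   31 1233] 485 [584.4 146.6  61.8]
side yel [203 196  32  33 219] 41 [645.5   1.5  62.1]
side red [212 264  12  21 131] 45 [581.9 150.7  62.2]
shift cm [ 12.42 -10.78   1.17] turn [ 0.012 -0.002  0.006]
```

View pics/w2.png

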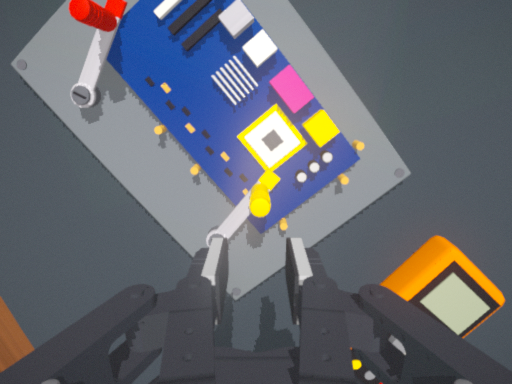

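The yellow knob (260,205) is over the board, about 25 mm in from the near edge, and the board is still in its nest. Red is unmoved. Going to red next.

Request:
jog_arm:
  rows:
    - [3.1, -2.7, 0, 0, 0, 0]
    - [6.2, -5.4, 0, 0, 0, 0]
    - [9.3, -8.1, 0.5, 0, 0, 0]
    - [12.4, -10.8, 1.2, 0, 0, 0]
    - [12.4, -10.8, 1.2, 0, 0, 0]

```text
time_s: 4.25
position: [575.9, 151.2, 123.1]
tool_rot: [-0.002, 0.806, 0.592, -0.001]
contact_force: [-0.6, -0.7, -0.4]
gripper_width: 28.4
```

Request:
jog_arm:
  rows:
    - [0, 0, 0, 0, 0, 0]
    - [0, 0, 0, 0, 0, 0]

```text
time_s: 4.45
position: [580.5, 146.4, 124.4]
tool_rot: [0.0, 0.807, 0.59, 0.0]
contact_force: [-0.6, 0.1, 0.5]
gripper_width: 28.1
```

```bash
python3 -c "
from h import *
go(584,147,56)"
```

```text
shift cm [0.16 0.3  6.84] turn [0.001 0.    0.005]
```

Request:
jog_arm:
  rows:
    - [0.1, 0.3, 1, 0, 0, 0]
    - [0.1, 0.3, 3, 0, 0, 0]
    - [0.1, 0.3, 5, 0, 0, 0]
    - [0.1, 0.3, 6.8, 0, 0, 0]
    - [0.1, 0.3, 6.8, 0, 0, 0]

```text
time_s: 4.95
position: [581.8, 145.5, 53.2]
tool_rot: [-0.001, 0.808, 0.589, -0.003]
contact_force: [-0.0, 0.6, -1.3]
gripper_width: 28.5
```

Request:
jog_arm:
  rows:
    - [0, 0, 0, 0, 0, 0]

```text
time_s: 5.05
position: [583.7, 146.1, 55.8]
tool_rot: [-0.0, 0.808, 0.589, -0.0]
contact_force: [0.4, 0.5, 0.1]
gripper_width: 28.0
```

```bash
python3 arc.py r 60 52 44 36 28 20 12 4 -2 -8
```

```text
[583.7 146.1  55.8] [0.4 0.5 0.1]
60.0 shift cm [ 0.53 -0.68 -0.02] turn [-0.001  0.     0.004]
52.0 shift cm [ 0.75 -1.42 -0.02] turn [-0.001  0.     0.004]
44.0 shift cm [ 0.86 -2.18 -0.02] turn [-0.001  0.     0.004]
36.0 shift cm [ 0.88 -2.94 -0.02] turn [-0.001  0.     0.004]
28.0 shift cm [ 0.78 -3.71 -0.01] turn [-0.001  0.     0.004]
20.0 shift cm [ 0.58 -4.45 -0.01] turn [-0.001  0.     0.004]
12.0 shift cm [ 0.28 -5.15 -0.01] turn [-0.001  0.     0.004]
4.0 shift cm [-0.12 -5.81 -0.01] turn [-0.001  0.     0.004]
-2.0 shift cm [-0.48 -6.26 -0.01] turn [-0.001  0.     0.004]
-8.0 shift cm [-0.88 -6.67 -0.01] turn [-0.001  0.     0.004]
```

Request:
jog_arm:
  rows:
    - [0.5, -0.7, 0, 0, 0, 0]
    - [0.75, -1.4, 0, 0, 0, 0]
    - [0.85, -2.2, 0, 0, 0, 0]
    - [0.9, -2.9, 0, 0, 0, 0]
    - [0.8, -3.7, 0, 0, 0, 0]

```text
time_s: 5.55
position: [550.1, 166.4, 56.9]
tool_rot: [0.0, 0.807, 0.59, 0.001]
contact_force: [2.4, 0.2, -0.0]
gripper_width: 28.3
```

Request:
jog_arm:
  rows:
    - [-0.2, -0.7, 0, 0, 0, 0]
    - [-0.5, -1.4, 0, 0, 0, 0]
    - [-0.9, -2.1, 0, 0, 0, 0]
    - [-1.3, -2.6, 0, 0, 0, 0]
    - [-1.3, -2.6, 0, 0, 0, 0]

```text
time_s: 6.05
position: [519.9, 160.7, 56.1]
tool_rot: [-0.0, 0.808, 0.59, -0.001]
contact_force: [0.6, 0.1, -0.7]
gripper_width: 27.6
```

```bash
python3 arc.py r 4 -2 -8
```

```text
[519.9 160.7  56.1] [ 0.6  0.1 -0.7]
4.0 shift cm [0.43 0.72 0.01] turn [-0.002  0.001  0.005]
-2.0 shift cm [0.08 0.26 0.01] turn [-0.002  0.001  0.005]
-8.0 shift cm [-0.32 -0.15  0.01] turn [-0.002  0.001  0.005]
```

Back off toward the middle of the cage, then lift and check.

Request:
jog_arm:
  rows:
    - [0, 0.4, 0, 0, 0, 0]
    - [0, 0.4, 0, 0, 0, 0]
    - [0, 0.4, -3, 0, 0, 0]
    - [0, 0.4, -7, 0, 0, 0]
    - [0, 0.4, -11, 0, 0, 0]

```text
time_s: 6.55
position: [525.3, 159.9, 166.9]
tool_rot: [-0.0, 0.808, 0.59, -0.001]
contact_force: [0.3, 0.7, 0.4]
gripper_width: 28.3
```

Request:
jog_arm:
  rows:
    - [0, 0, 0, 0, 0, 0]
    - [0, 0, 0, 0, 0, 0]
    - [0, 0, 0, 0, 0, 0]

```text
time_s: 6.85
position: [524.7, 159.9, 165.0]
tool_rot: [-0.001, 0.808, 0.59, -0.001]
contact_force: [0.7, -0.3, 0.2]
gripper_width: 28.3
```

```bash
python3 - <<'E'
from h import *
O=np.array([646.8,69]);t=np.radians(21.4);X=np.array([np.cos(t),np.sin(t)])
for n in ['wrist','side','scene']:
  p,d,c=snap(n); cv2.imwrite(f'pics/{n}3.png',p[...,::-1])
  for nm,lo,hi in [('yel',(22,150,120),(33,255,255)),('red',(0,170,90),(5,255,255)),('blue',(108,120,50),(128,255,255)),('or',(8,180,120),(18,255,255))]:
    m=mask(p,lo,hi); k,L,s,ce=cv2.connectedComponentsWithStats(m)
    for i in range(1,k):
        if s[i,4]<30: continue
        v,u=np.where((L==i)&(d>0)); P=pts(c,np.c_[u,v],d[v,u]); T=P[(P[:,2]>58)&(P[:,2]<75)]
        if nm in('yel','red') and len(T):
            C=(T.max(0)+T.min(0))/2; print(n,nm,len(T),C.round(1),'board x',round((C[:2]-O)@X,1))
        if nm=='or' and s[i,4]>500: print(n,'or',np.median(P,0).round(),s[i])
        if nm=='blue' and s[i,4]>1500:
            Q=P[abs(P[:,2]-19)<6]; print(n,cv2.minAreaRect(Q[:,:2].astype(np.float32)) if len(Q) else '')
print(sensors.get_state()['contact_force'],sensors.get_state()['position'])
E
```

```text
wrist yel 138 [6.469e+02 6.000e-01 6.150e+01] board x -24.8
wrist red 253 [527.5 161.8  61.9] board x -77.2
wrist ((640.4637451171875, 84.53189086914062), (99.3832015991211, 156.87094116210938), 21.531295776367188)
side red 49 [526.3 162.9  63. ] board x -77.9
side ((634.0681762695312, 99.14755249023438), (98.68512725830078, 127.91883850097656), 21.352636337280273)
scene yel 43 [648.4  -1.5  61.5] board x -24.2
scene red 40 [528.8 159.8  61.6] board x -76.8
scene ((641.4549560546875, 84.16073608398438), (100.55217742919922, 154.0369110107422), 22.54203987121582)
scene ((492.68634033203125, 409.0363464355469), (100.50956726074219, 117.65044403076172), 27.30666160583496)
scene or [ 761. -131.   29.] [ 124  161   74   67 1305]
[ 0.4550715  -0.17399921  0.54874532] [524.66530494 159.94088065 164.71660995]
```

View pics/side3.png

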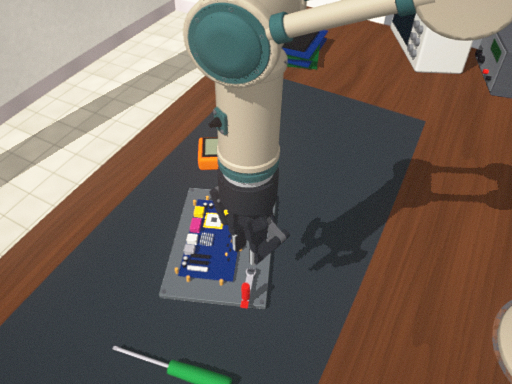

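The side view shows the red knob (245,295) and its clip swung clear along the near edge. The board is in place and the arm is well above everything, so I'm handing in.

```bash
python3 -c "
from h import *
print(order.finish_job())"
```

```text
the job is handed in; nothing more can be done
None
```

Both clips are swung as asked and the job is handed in, after about 7 s of the 48 s; the hand-in gives no verdict. I caged each knob loosely between part-open fingers and led it round its screw. Yellow went onto the board first, and red was swung clear only after a look confirmed yellow was over it.

**Last checks (final pictures):**
- **Yellow knob:** at board x of about -25 mm, so it is on the board (limit above -47 mm). It was not separately located in the last side view, where the arm is in the way.
- **Red knob:** at board x of about -77 mm, so it is clear (limit below -61 mm).
- **Multimeter:** its measured position in the scene view had not changed.
- **Board:** flat, with the same near-edge line and angle in the wrist and side views. The scene view read the angle about 1° higher than at the start. The board's full length was partly hidden, so its centre was not re-measured directly.
- **Robot:** the tool is about 100 mm above the knobs and touches nothing. The force readings I saw peaked at about 2.4 N.

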